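# Press a keyed shaft home in a pulley hub and hold it there

### The arm

A 7-joint arm with a two-finger parallel gripper is mounted at the origin on a cart in front of the work surface, level with it; the furniture and walls round the work are solid. World frame = base frame: x ahead of the robot, y to its left, z up, the work surface at z = 0. Lengths are in m, angles in degrees, forces in N, time in s.
With the tool pointing down it reaches from about 0.425 to 0.875 m from the base axis. Payload 4.7 kg.
Tool frame: the origin (TCP) lies at the very end of the fingers, on their centre line; the grasp point (between the pads) lies 19 mm behind it; z points along the fingers, y is the line along which they close (so a half turn about z gives the same grasp; the last joint's range is limited). The gripper opens to 85 mm and grips with 20 to 120 N. Pads are 22 mm wide; open, the fingers measure 114 mm over their backs; the gripper's body (76 mm by 85 mm) begins 54 mm behind the grasp point. The pads swing forward as they close: fully open they stand 13 mm farther back than shut.
Start: joints at [-65.369, 18.392, -4.016, 83.108, 1.295, 78.541, -3.26], TCP at [0.263, 0.595, 0.231] pointing down, gripper open.
Joint ranges: [-163.93, 163.93], [-17.29, 119.83], [-79.2, 71.16], [3.27, 140.29], [-89.18, 269.18], [5.43, 117.66], [-154.24, 154.24]. Speed limits (degrees/s): [147.25, 147.25, 180, 180, 180, 180, 180].

### API

Orientations are given as [roll, pitch, yaw] about the fixed x, y, z axes, in that order (R = Rz(yaw) Ry(pitch) Rx(roll)).
In Python, from station import r gives the robot as it stands.
- The arm moves only by the tool drive_tool, never from a script. Its arguments are lists of equal length, an entry for each row: "travel": the shift along the world's x, y, z in mm, a list of three; "turn": the turn, a rotation vector about the world's x, y, z in degrees, a list of three; "grip": the gripper's target within -1 to 1 (shut at 1, half-way at 0, fully open at -1). In form: {"travel": [[x, y, z], ...], "turn": [[wx, wy, wz], ...], "grip": [grip, ...]}. A call has 1 to 20 rows; each row is the pose to reach, as a shift and turn from the pose commanded when the call began; what a row does not reach only later rows make up. A row lasts 1/10 s, in which the tool goes at most 50 mm and 8.59 degrees, less where a joint would pass 70% of its speed; a pose out of reach is approached as far as the arm can. A call with a gripper value outside its range is refused whole. The fingers move at their own pace and stop on an object; the grip force is fixed at half the most. Time passes only in rows, so rows that repeat a pose let the fingers close. It gives the time, the measured TCP pose, the force, the opening and the grip force at its end, in the units of the state.
- r.get_state(): the state, without advancing time (a new reading comes with each control period).
- r.grab_frame(name): name is "scene" or "top"; returns a dict with "pixels" (480x640x3 uint8, red, green, blue), "camera_matrix" (3x3 intrinsics, pixels), "R" (3x3) and "t" (3): a world point X has camera coordinates R X + t. Camera axes: x right, y down, z forward; pixel columns grow to the right and rows downward; lengths in m; the calibration is good to about 2 mm. A picture is of the moment at which its call begins. There is no depth.
- r.hand_in(): hands the job in; it is judged then, once.
Trained networks look in a picture, given as the dict that the camera call returned (one of the last four; its "shot" number tells which), for a name from the list of things; names that differ only in an ending like _2 or _b are one class to them, and where a whole thing is asked for, a point or a joint stands for the part that bears it (a point fixed in the world has none). Each returns a list of dicts, best first, with "p" (0 to 1); they miss things now and then, are a little off and sometimes report something else, mostly with a low value. They report only what shows in the picture. A call takes as long as a camera call. They do not tell look-alikes from the thing itself.
- r.find_in(query, picture): "box" ([left, top, width, height] in pixels, round what is visible of it).
The state is a dict: "time_s": time; "q": joint angles; "joint_vel": joint speeds; "tau": joint torques, N m; "ee_pos": TCP position; "eef_rot": TCP orientation; "wrist_force": force on the tool from outside, world axes, zero at the start; "moment": the same for the moment, N m; "grip_width": opening from 0.0 (shut) to 1.0 (fully open); "grasp_force": force on a finger pad.
Only numpy, scipy, OpenCV 4.12 (cv2) and the standard library are available. Lean on these libraries where they do the work, as an engineer would, in place of code of your own. Each camera call takes 0.05 s, during which the arm holds its last target. There are 200 camera calls.

### The job

Lift the keyed steel shaft out of its blue rack and stand its nose upright in the bore of the toothed pulley, with the key still well to one side of the keyway and resting on the hub's top face. Then turn the shaft until the key slips into the keyway, and push it down against the sprung ejector until the collar sits flush on the hub, without ramming it. Finish still gripping the shaft and pressing it fully home: the ejector lifts it again if you let go; leave the bearing, the red bottle and the tape roll where they are.

Things in the scene. Friction and masses are not known exactly. Their poses are not given: they have to be found in the camera images.
- shaft: Loose upright steel shaft, 0.22 kg, 86 mm long. Origin: centre of the nose end (bottom); z up its axis, x towards the key. Round, 20 mm diameter (tip tapered 3 mm) up to z = 28; flat collar, 36 mm diameter, z = 28 to 34 (red paint mark on its top at the key's side); round 20 mm to z = 46; square head to z = 86. At the start it hangs by its collar in the rack.
- shaft_key (a point): Middle of the key's lower end, 13 mm from the shaft's axis on its +x side, 12 mm above the nose end. The brass key is 6 mm wide, stands out to 15 mm from the axis, runs up to the collar and is bevelled at its lower end.
- rack: Fixed blue block, 64 x 56 x 40 mm, origin under its centre; a slot 32 mm deep takes the shaft loosely with the key towards the rack's +x. The shaft's collar rests on its top at z = 40 mm, so the nose is 12 mm above the bench; lift the shaft 30 mm or more to clear it.
- hub: Fixed round grey nest (96 mm diameter, 12 mm thick) carrying a toothed pulley (66 mm diameter, up to z = 34 mm) with a steel hub boss on top (48 mm diameter, flat top face at z = 46 mm). Origin under its centre on the bench, z up, x towards the keyway. It neither moves nor turns.
- hub_bore (a point): Centre of the bore's mouth, on the hub's top face. The bore is 22 mm in diameter (1 mm play round the shaft) with a 1 mm chamfer. The nose goes 12 mm deep before a key out of line meets the top face; with the key in the keyway it goes on to 28 mm, where the collar meets the face.
- hub_keyway (a point): Point on the top face in the middle of the keyway, 13 mm from the bore's axis on the hub's +x side. The keyway is 9 mm wide, reaches 16.5 mm from the axis and runs the full height; the key enters within about 0.1 rad of it, on this side only.
- ejector (a joint): Brass sprung ejector pin inside the bore: 0 when up (its top is 21 mm below the top face), grows in m as the shaft's nose pushes it down, 0.007 when the collar is flush on the hub. Its spring pushes up with 4.5 N at 0 and 9 N at 0.007: more than the shaft's weight.
- bearing: Bystander: loose ball bearing lying flat, 26 mm diameter, 8 mm high, origin under its centre.
- bottle: Bystander: loose small red flat bottle with a blue cap, standing, 16 x 26 x 70 mm, origin under its centre.
- tape: Bystander: loose yellow tape roll lying flat, 58 mm diameter, 19 mm high, origin under its centre.
- shaft_head (a point): Centre of the shaft's square head, on the axis 66 mm above the nose end: grip here. The head is 22 x 22 mm and 40 mm tall, its flats square to the shaft's x and y; either pair will do.
There are look-alikes about, which are no part of the job. There is more than one size of the shaft; the one meant has the size given above.

How it is judged (in metres and radians):
On the way, in this order (a step that is already met when the one before it is completed fails the run):
1. the shaft's nose stands upright in the bore, at least 8 mm deep, with the key to one side of the keyway (its lower end more than 4 mm from the keyway's middle, about 18 degrees) and touching the hub (horizontal distance between shaft and hub_bore below 0.004 m and z of shaft in the frame of hub_bore below -0.008 m and angle between shaft's own z axis and vertical below 0.12 rad and horizontal distance between shaft_key and hub_keyway above 0.004 m and contact force between shaft and hub above 0.3 N), for 0.1 s.
2. the key has slipped into the keyway, its lower end at least 4 mm below the hub's top face (horizontal distance between shaft_key and hub_keyway below 0.004 m and z of shaft_key in the frame of hub_keyway below -0.004 m), for 0.1 s.
At the end, for the whole second after the job is handed in: The shaft is in the hub within 1.8 mm of fully home (28 mm deep), upright within about 4.5 degrees, its key in the keyway (within 4 mm), the sprung ejector pushed down at least 5 mm, and the gripper still holds the shaft (over 3 N) and presses it still against the hub and its ejector (over 4 N) (z of shaft in the frame of hub_bore below -0.0262 m and horizontal distance between shaft and hub_bore below 0.003 m and horizontal distance between shaft_key and hub_keyway below 0.004 m and angle between shaft's own z axis and vertical below 0.08 rad and value of joint ejector above 0.005 m and contact force between the fingers and shaft above 3 N and contact force between shaft and hub above 4 N and linear speed of shaft below 0.02 m/s); the arm keeps its last pose, push and grip.
It fails at once if the shaft is rammed into the hub with more than 60 N (contact force between shaft and hub above 60 N).
It fails at once if a bystander (bearing, bottle or tape roll) is moved by more than 15 mm (distance of any of bearing, bottle, tape from where it was at the start of the episode above 0.015 m).
It also fails if it takes over 40 s, if anything falls off the work surface, if the arm or the gripper's body presses on something with over 40 N, if the wrist force passes 120 N, or if a joint passes its speed limit or range.

## Working session

There is one attempt and no reset: what is moved stays moved. The work goes in short steps, Python scripts to look and compute and a tool call to move; the robot and the scene stay as the last step left them, time stands still between calls to the robot, and variables do not carry over. Pictures are saved under pics/ and viewed, at most 10 in all, crops included, and the job is handed in when it is done.

Besides the shell and the picture viewer there is one more tool, called by a JSON object that holds its "fn" and its "kwargs". drive_tool: Moves the arm, as the interface text tells. Its arguments: {"type":"object","properties":{"travel":{"type":"array"},"turn":{"type":"array"},"grip":{"type":"array"}},"required":["travel","turn","grip"]}

```bash
mkdir -p pics; cat > h.py <<'E'
import numpy as np, cv2
from station import r
def save(f,n): cv2.imwrite('pics/'+n,f['pixels'][:,:,::-1])
def ray(f,u,v,z):
    K=np.array(f['camera_matrix']);R=np.array(f['R']);t=np.array(f['t'])
    d=R.T@np.linalg.solve(K,[u,v,1]);c=-R.T@t
    return c+d*(z-c[2])/d[2]
def proj(f,X):
    p=np.array(f['camera_matrix'])@(np.array(f['R'])@np.array(X)+np.array(f['t']));return p[:2]/p[2]
E
python3 - <<'E'
from h import *
s=r.get_state();print(s['ee_pos'],s['eef_rot'],s['wrist_force'])
for n in('scene','top'):
    f=r.grab_frame(n);save(f,n+'0.png')
    print(n,'cam',-np.array(f['R']).T@np.array(f['t']))
    for q in('shaft','rack','hub','bearing','bottle','tape'):
        for d in r.find_in(q,f)[:4]:
            b=d['box'];print(q,round(d['p'],2),np.round(b),np.round(ray(f,b[0]+b[2]/2,b[1]+b[3]/2,0.04),3))
E
```

```text
[0.26236806 0.59409426 0.23020588] [-1.79888494e+02  5.28887847e-03  1.56178052e+02] [-0.30914751 -0.15230623  0.37280786]
scene cam [-0.06622162 -0.49969659  0.48223657]
shaft 0.78 [237. 197.  16.  32.] [0.641 0.117 0.04 ]
shaft 0.58 [314. 231.  15.  30.] [ 0.613 -0.082  0.04 ]
rack 0.79 [228. 224.  42.  35.] [0.554 0.035 0.04 ]
hub 0.8 [318. 269.  62.  50.] [ 0.511 -0.195  0.04 ]
bearing 0.43 [281. 260.  16.  14.] [ 0.522 -0.075  0.04 ]
bottle 0.62 [303. 209.  13.  38.] [ 0.66  -0.024  0.04 ]
bottle 0.59 [224. 223.  48.  36.] [0.554 0.038 0.04 ]
bottle 0.24 [316. 268.  62.  50.] [ 0.511 -0.192  0.04 ]
tape 0.66 [372. 331.  41.  38.] [ 0.43  -0.306  0.04 ]
top cam [ 0.46186505 -0.11487066  0.91409995]
shaft 0.61 [310. 194.  14.  18.] [ 0.635 -0.074  0.04 ]
shaft 0.54 [230. 215.  23.  17.] [0.593 0.075 0.04 ]
rack 0.58 [229. 205.  31.  41.] [0.59  0.069 0.04 ]
hub 0.67 [344. 228.  48.  44.] [ 0.541 -0.174  0.04 ]
bearing 0.6 [298. 232.   9.  12.] [ 0.565 -0.046  0.04 ]
bottle 0.48 [277. 177.  16.  12.] [ 0.675 -0.01   0.04 ]
tape 0.75 [411. 275.  30.  30.] [ 0.466 -0.286  0.04 ]
```

```bash
python3 - <<'E'
import cv2,numpy as np
a=cv2.imread('pics/scene0.png')[170:380,190:430];a=cv2.resize(a,None,fx=3.3,fy=2.85,interpolation=3) 
a=cv2.imread('pics/scene0.png')[180:380,190:450];cv2.imwrite('pics/sc.png',cv2.resize(a,None,fx=3,fy=3,interpolation=2))
a=cv2.imread('pics/top0.png')[160:320,210:450];cv2.imwrite('pics/tc.png',cv2.resize(a,None,fx=3.3333,fy=3.3333,interpolation=2))
E
```

```text
(no output)
```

View pics/sc.png

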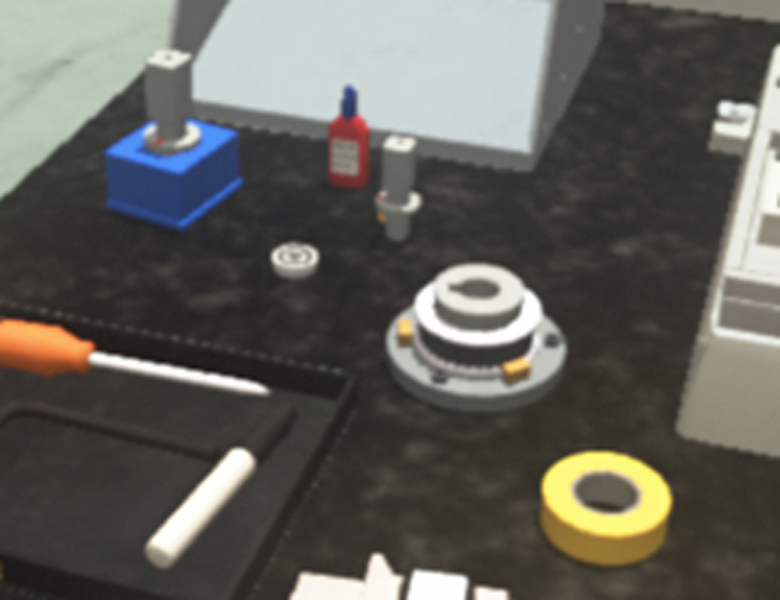

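View pics/tc.png

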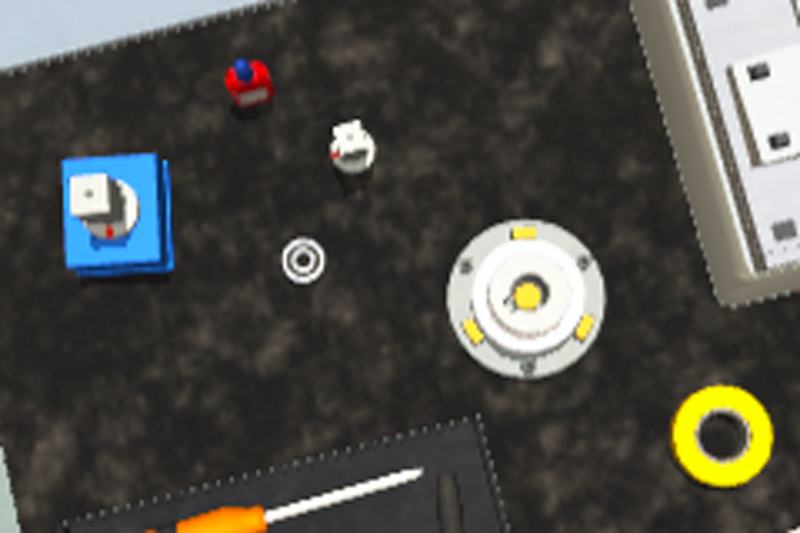

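The task shaft is the one in the blue rack, at scene px ~(246,205) and top px ~(237,218). The look-alike is the smaller free-standing shaft at scene px ~(322,245) and top px ~(316,203). The keyway points left in the top view (about +y), and the red mark points down (about -x). I'll zoom in on both to measure and check the choice.

```bash
python3 - <<'E'
import cv2,numpy as np
s=cv2.imread('pics/scene0.png');t=cv2.imread('pics/top0.png')
def c(im,x,y,w,h,k):
    o=cv2.resize(im[y:y+h,x:x+w],None,fx=k,fy=k,interpolation=cv2.INTER_CUBIC)
    for i in range(0,w,10): cv2.putText(o,str(x+i),(i*k,8),0,.3,(0,255,0));cv2.line(o,(i*k,0),(i*k,h*k),(0,120,0),1)
    for j in range(0,h,10): cv2.putText(o,str(y+j),(0,j*k+8),0,.3,(0,255,0));cv2.line(o,(0,j*k),(w*k,j*k),(0,120,0),1)
    return o
k=8
m=np.vstack([np.hstack([c(t,222,200,48,36,k),c(t,344,226,48,36,k)]),np.hstack([c(s,224,192,48,36,k),c(s,324,262,48,36,k)])])
cv2.imwrite('pics/z.png',m);print(m.shape)
E
```

```text
(576, 768, 3)
```

View pics/z.png

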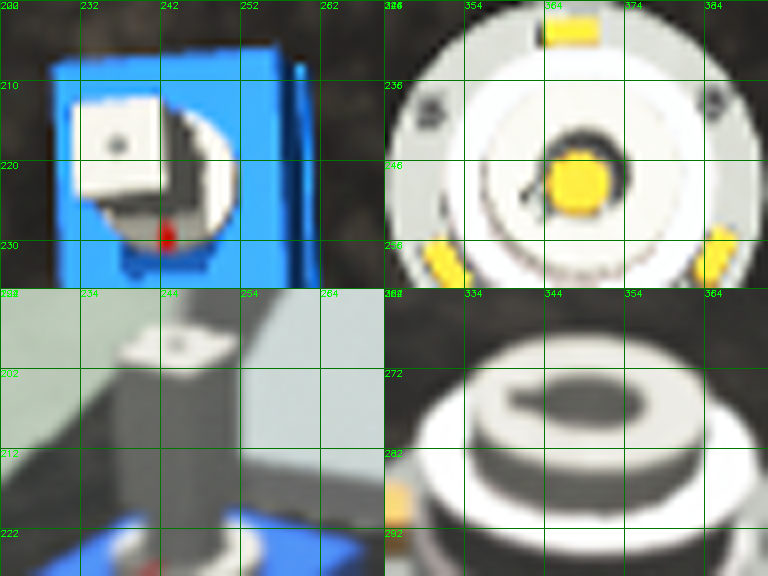

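Top-left panel: the rack shaft's head top is centred at px (237.1,218.2), about 11 px across (22 mm), with its red mark at (243,229.6). Right panels: the bore centre is at top px (369.3,247.3) and scene px (350.5,276.4). The keyway tip is at scene px (339.5,276.1), and in the top view around (362,250).

```bash
python3 - <<'E'
from h import *
T=r.grab_frame('top');S=r.grab_frame('scene')
pt=lambda x,y:(222+x/8,200+y/8)
ps=lambda x,y:(224+x/8,192+(y-288)/8)
ht=lambda x,y:(344+(x-384)/8,226+y/8)
hs=lambda x,y:(324+(x-384)/8,262+(y-288)/8)
def sh(n,P,f,z):
    w=np.array([ray(f,*p,z)[:2] for p in P])*1000;print(n,np.round(w,1).tolist(),np.round(w.mean(0),1))
    return w
def yaw(w):
    for i in range(len(w)):
        d=w[(i+1)%len(w)]-w[i];print('  edge',round(np.hypot(*d),1),round(np.degrees(np.arctan2(d[1],d[0])),1))
w=sh('headT',[pt(75,103),pt(162,96),pt(168,188),pt(77,197)],T,.098);yaw(w)
w=sh('headS',[ps(117,360),ps(162,322),ps(240,343),ps(187,376)],S,.098);yaw(w)
sh('mark',[pt(167,236)],T,.046)
w=sh('rack top edge',[pt(50,64),pt(278,46),pt(285,285),pt(60,285)],T,.04);yaw(w)
sh('boreT',[ht(587,171)],T,.046);sh('bossT',[ht(584,180)],T,.046);sh('pinT',[ht(578,183)],T,.025);sh('nestT',[ht(574,175)],T,.012)
sh('boreS',[hs(596,403),hs(545,403),hs(646,403)],S,.046);sh('bossS',[hs(588,400)],S,.046)
sh('keyS',[hs(507,400)],S,.046);sh('keyT',[ht(525,190)],T,.046)
# what the hub would look like
for n,f,o in(('T',T,ht),):
    for c in ([.542,-.174,.046],):
        print(proj(f,c))
E
```

```text
headT [[604.2, 82.4], [606.0, 62.1], [584.4, 59.9], [582.1, 81.1]] [594.2  71.4]
  edge 20.4 -85.0
  edge 21.7 -174.3
  edge 21.3 96.1
  edge 22.1 3.4
headS [[581.2, 78.3], [603.7, 83.9], [604.7, 61.5], [583.5, 59.7]] [593.3  70.8]
  edge 23.2 13.9
  edge 22.3 -87.4
  edge 21.3 -175.0
  edge 18.7 97.0
mark [[580.3, 70.9]] [580.3  70.9]
rack top edge [[624.1, 103.0], [629.0, 46.0], [569.1, 42.5], [568.7, 98.4]] [597.7  72.5]
  edge 57.2 -85.1
  edge 60.0 -176.6
  edge 55.9 90.4
  edge 55.7 4.8
boreT [[547.0, -177.0]] [ 547. -177.]
bossT [[544.8, -176.2]] [ 544.8 -176.2]
pinT [[546.1, -176.2]] [ 546.1 -176.2]
nestT [[549.3, -176.1]] [ 549.3 -176.1]
boreS [[547.1, -177.3], [541.4, -169.0], [552.7, -185.4]] [ 547.  -177.2]
bossS [[547.1, -175.4]] [ 547.1 -175.4]
keyS [[538.0, -162.2]] [ 538.  -162.2]
keyT [[542.3, -162.0]] [ 542.3 -162. ]
[367.84605563 249.93959452]
```

{"fn": "drive_tool", "kwargs": {"travel": [[10, -16, 0], [30, -48, 0], [55, -88, 0], [83, -131, 0], [110, -175, 0], [138, -219, 0], [166, -262, 0], [193, -305, 0], [220, -348, 0], [248, -392, 0], [275, -435, -20], [300, -474, -40], [318, -503, -60], [331, -523, -80], [331, -523, -80], [331, -523, -80]], "turn": [[0, 0, -2], [0, 0, -6], [0, 0, -11], [0, 0, -16], [0, 0, -21], [0, 0, -26], [0, 0, -31], [0, 0, -36], [0, 0, -41], [0, 0, -46], [0, 0, -51], [0, 0, -56], [0, 0, -60], [0, 0, -61.5], [0, 0, -61.5], [0, 0, -61.5]], "grip": [-1, -1, -1, -1, -1, -1, -1, -1, -1, -1, -1, -1, -1, -1, -1, -1]}}

```text
time_s: 2.4
ee_pos: [0.5929, 0.07, 0.1509]
eef_rot: [-179.9, -0.0, 94.5]
wrist_force: [0.1, 0.4, -0.3]
grip_width: 1.0
grasp_force: 0.0
```

{"fn": "drive_tool", "kwargs": {"travel": [[1, 1, -20], [1, 1, -45], [1, 1, -70], [1, 1, -83], [1, 1, -90], [1, 1, -90], [1, 1, -90], [1, 1, -90], [1, 1, -90], [1, 1, -90], [1, 1, -90], [1, 1, -90], [1, 1, -90], [1, 1, -90], [1, 1, -90], [1, 1, -90]], "turn": [[0, 0, 0], [0, 0, 0], [0, 0, 0], [0, 0, 0], [0, 0, 0], [0, 0, 0], [0, 0, 0], [0, 0, 0], [0, 0, 0], [0, 0, 0], [0, 0, 0], [0, 0, 0], [0, 0, 0], [0, 0, 0], [0, 0, 0], [0, 0, 0]], "grip": [-1, -1, -1, -1, -1, 1, 1, 1, 1, 1, 1, 1, 1, 1, 1, 1]}}

```text
time_s: 4.0
ee_pos: [0.5954, 0.0727, 0.0623]
eef_rot: [179.9, -0.0, 94.7]
wrist_force: [-0.5, -0.2, 5.4]
grip_width: 0.246
grasp_force: 59.6
```

{"fn": "drive_tool", "kwargs": {"travel": [[0, 0, 5], [0, 0, 15], [0, 0, 30], [0, 0, 50], [0, 0, 70], [0, 0, 80], [0, 0, 80], [0, 0, 80]], "turn": [[0, 0, 0], [0, 0, 0], [0, 0, 0], [0, 0, 0], [0, 0, 0], [0, 0, 0], [0, 0, 0], [0, 0, 0]], "grip": [1, 1, 1, 1, 1, 1, 1, 1]}}

```text
time_s: 4.8
ee_pos: [0.5941, 0.0726, 0.141]
eef_rot: [-180.0, -0.0, 94.7]
wrist_force: [-0.3, 0.2, -3.2]
grip_width: 0.248
grasp_force: 59.8
```

```bash
python3 - <<'E'
from h import *
s=r.get_state();print(s['ee_pos'],s['eef_rot'],s['wrist_force'],s['q'],s['time_s'])
T=r.grab_frame('top');S=r.grab_frame('scene')
p=s['ee_pos'];b=np.array([p[0],p[1],p[2]-.050])
for n,f in(('T',T),('S',S)):
    print(n,np.round(proj(f,b),1),np.round(proj(f,b+[0,0,.028]),1))
def c(f,q,w,h,k):
    x,y=int(q[0]-w/2),int(q[1]-h/2);return cv2.resize(f['pixels'][y:y+h,x:x+w,::-1],None,fx=k,fy=k,interpolation=2),(x,y)
a,o1=c(T,proj(T,b),64,80,6);d,o2=c(S,proj(S,b),64,80,6)
print(o1,o2);cv2.imwrite('pics/lift.png',np.hstack([a,d]))
E
```

```text
[0.59405984 0.07263901 0.14099803] [-1.79953785e+02 -2.27459638e-03  9.46837329e+01] [-0.31303714  0.16201114 -3.17686445] [-30.06535751  16.26109992  24.33313045  98.08471728  -7.19185064
  67.24005381   0.88531718] 4.8
T [237.2 218.9] [233.8 216.4]
S [245.8 202.9] [245.  188.8]
(205, 178) (213, 162)
```

View pics/lift.png

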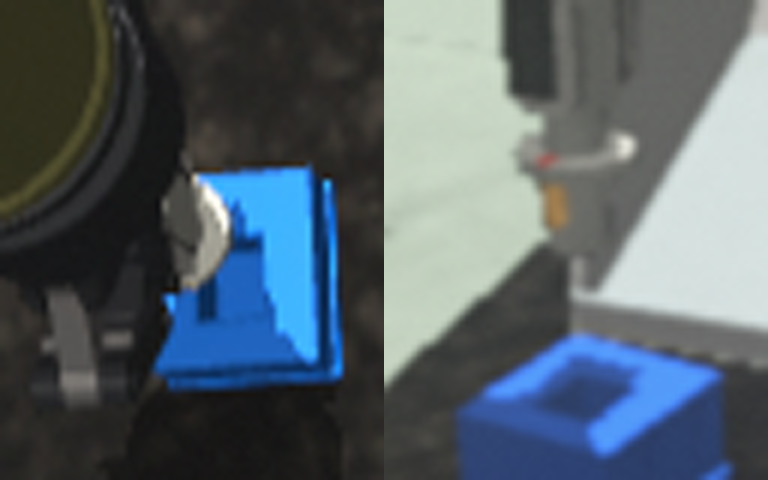

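The right shaft is in the gripper, upright. The key and red mark face the robot, and the nose is at about scene px (245,204), as predicted. Next I'll carry it above the bore with the key at about 150°.

{"fn": "drive_tool", "kwargs": {"travel": [[-2, -10, 0], [-6, -35, 0], [-13, -70, 0], [-20, -106, 0], [-27, -142, 0], [-34, -178, 0], [-40, -212, 0], [-44, -236, 0], [-46.5, -248.5, -10], [-46.5, -248.5, -22], [-46.5, -248.5, -26], [-46.5, -248.5, -26], [-46.5, -248.5, -26]], "turn": [[0, 0, -2], [0, 0, -6], [0, 0, -11], [0, 0, -16], [0, 0, -21], [0, 0, -26], [0, 0, -31], [0, 0, -35], [0, 0, -35], [0, 0, -35], [0, 0, -35], [0, 0, -35], [0, 0, -35]], "grip": [1, 1, 1, 1, 1, 1, 1, 1, 1, 1, 1, 1, 1]}}

```text
time_s: 6.2
ee_pos: [0.5485, -0.1746, 0.1152]
eef_rot: [-180.0, -0.0, 59.8]
wrist_force: [-0.2, -0.1, -1.9]
grip_width: 0.25
grasp_force: 59.7
```

```bash
python3 - <<'E'
from h import *
s=r.get_state();print(s['ee_pos'],s['eef_rot'],s['wrist_force'],s['time_s'])
T=r.grab_frame('top');S=r.grab_frame('scene')
p=s['ee_pos'];b=np.array([p[0],p[1],p[2]-.0495])
def c(f,q,w,h,k):
    x,y=int(q[0]-w/2),int(q[1]-h/2);o=cv2.resize(f['pixels'][y:y+h,x:x+w,::-1],None,fx=k,fy=k,interpolation=2).copy()
    return o,(x,y)
a,o1=c(T,proj(T,b),54,60,7);d,o2=c(S,proj(S,b),54,60,7)
for n,f,o in(('T',T,o1),('S',S,o2)):
    for m,X in(('nose',b),('collarbot',b+[0,0,.028]),('bore',[.547,-.1767,.046])): print(n,m,np.round((proj(f,X)-o)*7))
print(o1,o2);cv2.imwrite('pics/hov.png',np.hstack([a,d]))
E
```

```text
[ 0.54848041 -0.17456278  0.11523529] [-1.79982016e+02 -8.00499555e-03  5.97828521e+01] [-0.16493878 -0.14888127 -1.93811544] 6.2
T nose [195. 214.]
T collarbot [202. 203.]
T bore [198. 227.]
S nose [189. 215.]
S collarbot [196. 106.]
S bore [190. 296.]
(341, 215) (323, 234)
```

View pics/hov.png

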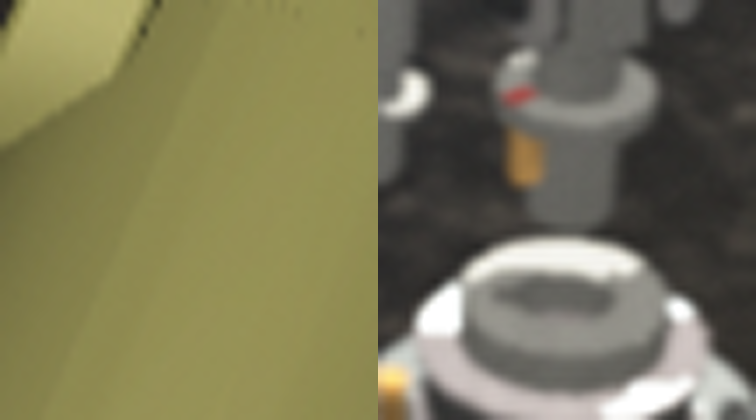

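Scene crop: the nose at about (571,220) hangs above the bore at about (570,295), with the key at the left front. I'll lower it gently, with a small centring correction.

{"fn": "drive_tool", "kwargs": {"travel": [[-0.5, -1.4, -5], [-0.5, -1.4, -12], [-0.5, -1.4, -17], [-0.5, -1.4, -20], [-0.5, -1.4, -22], [-0.5, -1.4, -24], [-0.5, -1.4, -26], [-0.5, -1.4, -26]], "turn": [[0, 0, 0], [0, 0, 0], [0, 0, 0], [0, 0, 0], [0, 0, 0], [0, 0, 0], [0, 0, 0], [0, 0, 0]], "grip": [1, 1, 1, 1, 1, 1, 1, 1]}}

```text
time_s: 7.1
ee_pos: [0.5474, -0.1769, 0.089]
eef_rot: [-180.0, -0.0, 59.7]
wrist_force: [-0.1, 0.1, -2.8]
grip_width: 0.251
grasp_force: 59.7
```

{"fn": "drive_tool", "kwargs": {"travel": [[0, 0, -1.5], [0, 0, -3], [0, 0, -4.5], [0, 0, -5.5], [0, 0, -6.5], [0, 0, -6.5]], "turn": [[0, 0, 0], [0, 0, 0], [0, 0, 0], [0, 0, 0], [0, 0, 0], [0, 0, 0]], "grip": [1, 1, 1, 1, 1, 1]}}

```text
time_s: 7.7
ee_pos: [0.5475, -0.177, 0.0837]
eef_rot: [-180.0, -0.0, 59.7]
wrist_force: [-3.6, 2.6, 5.9]
grip_width: 0.249
grasp_force: 61.1
```

{"fn": "drive_tool", "kwargs": {"travel": [[0, 0, 0], [0, 0, 0], [0, 0, 0], [0, 0, 0], [0, 0, 0], [0, 0, 0], [0, 0, 0], [0, 0, 0]], "turn": [[0, 0, -2.5], [0, 0, -5], [0, 0, -7.5], [0, 0, -10], [0, 0, -12.5], [0, 0, -15], [0, 0, -17.5], [0, 0, -20]], "grip": [1, 1, 1, 1, 1, 1, 1, 1]}}

```text
time_s: 8.5
ee_pos: [0.5475, -0.1765, 0.0825]
eef_rot: [-180.0, -0.0, 39.6]
wrist_force: [-0.3, 3.1, -2.8]
grip_width: 0.249
grasp_force: 59.8
```

```bash
python3 - <<'E'
from h import *
s=r.get_state();print(s['ee_pos'],s['eef_rot'],s['wrist_force'],s['moment'])
S=r.grab_frame('scene')
q=proj(S,[.547,-.177,.055]);x,y=int(q[0]-32),int(q[1]-24)
cv2.imwrite('pics/turn.png',cv2.resize(S['pixels'][y:y+48,x:x+64,::-1],None,fx=10,fy=10,interpolation=2))
for a in range(90,131,10):
    print(a,np.round((proj(S,[.547+.0165*np.cos(np.radians(a)),-.177+.0165*np.sin(np.radians(a)),.046])-[x,y])*10))
E
```

```text
[ 0.54752229 -0.17647146  0.0825019 ] [-1.79950157e+02 -1.61041956e-02  3.96030254e+01] [-0.29715547  3.08284419 -2.79354666] [0.7794405  0.3780966  0.03233323]
90 [233. 262.]
100 [225. 270.]
110 [221. 279.]
120 [219. 289.]
130 [220. 299.]
```

View pics/turn.png

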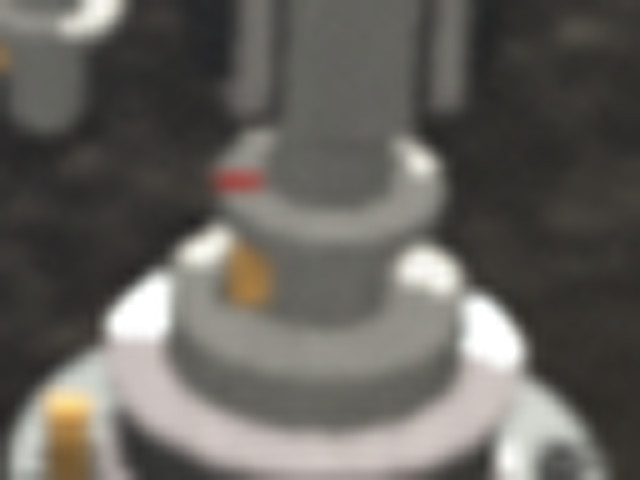

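The key (about (250,280) in the crop) has reached the keyway. The vertical contact force vanished and the tool sank to its commanded height, so I'll press down slightly to test.

{"fn": "drive_tool", "kwargs": {"travel": [[0, 0, -0.7], [0, 0, -1.4], [0, 0, -2], [0, 0, -2]], "turn": [[0, 0, 0], [0, 0, 0], [0, 0, 0], [0, 0, 0]], "grip": [1, 1, 1, 1]}}

```text
time_s: 8.95
ee_pos: [0.5473, -0.1768, 0.0807]
eef_rot: [-179.9, -0.0, 39.7]
wrist_force: [-2.7, 4.1, -0.2]
grip_width: 0.246
grasp_force: 60.1
```

{"fn": "drive_tool", "kwargs": {"travel": [[-0.2, 0.3, 0], [-0.4, 0.6, -0.5], [-0.4, 0.6, -1], [-0.4, 0.6, -2], [-0.4, 0.6, -2]], "turn": [[0, 0, -1], [0, 0, -2], [0, 0, -3], [0, 0, -3], [0, 0, -3]], "grip": [1, 1, 1, 1, 1]}}

```text
time_s: 9.45
ee_pos: [0.5471, -0.1767, 0.0787]
eef_rot: [180.0, 0.0, 36.7]
wrist_force: [-1.5, 3.8, -0.4]
grip_width: 0.25
grasp_force: 60.1
```

```bash
python3 - <<'E'
from h import *
s=r.get_state();print(s['ee_pos'],s['eef_rot'],s['wrist_force'],s['moment'])
E
```

```text
[ 0.54712543 -0.17671846  0.07869354] [1.79994725e+02 1.14998828e-02 3.66782640e+01] [-1.50405869  3.81451674 -0.38531139] [0.90033489 0.52130712 0.03039723]
```

{"fn": "drive_tool", "kwargs": {"travel": [[0, 0.3, -1], [-0.1, 0.6, -2], [-0.1, 0.6, -3], [-0.1, 0.6, -4], [-0.1, 0.6, -5], [-0.1, 0.6, -6], [-0.1, 0.6, -6]], "turn": [[0, 0, 0], [0, 0, 0], [0, 0, 0], [0, 0, 0], [0, 0, 0], [0, 0, 0], [0, 0, 0]], "grip": [1, 1, 1, 1, 1, 1, 1]}}

```text
time_s: 10.15
ee_pos: [0.5472, -0.1766, 0.0732]
eef_rot: [180.0, -0.0, 36.7]
wrist_force: [-2.9, 1.0, 4.7]
grip_width: 0.248
grasp_force: 60.7
```

{"fn": "drive_tool", "kwargs": {"travel": [[0, 0, -1], [0, 0, -2], [0, 0, -3], [0, 0, -4], [0, 0, -5], [0, 0, -5]], "turn": [[0, 0, 0], [0, 0, 0], [0, 0, 0], [0, 0, 0], [0, 0, 0], [0, 0, 0]], "grip": [1, 1, 1, 1, 1, 1]}}

```text
time_s: 10.75
ee_pos: [0.5473, -0.1765, 0.0685]
eef_rot: [180.0, -0.0, 36.7]
wrist_force: [-3.9, 1.8, 7.3]
grip_width: 0.248
grasp_force: 61.2
```

{"fn": "drive_tool", "kwargs": {"travel": [[0, 0, -0.5], [0, 0, -1], [0, 0, -1.5], [0, 0, -2], [0, 0, -2]], "turn": [[0, 0, 0], [0, 0, 0], [0, 0, 0], [0, 0, 0], [0, 0, 0]], "grip": [1, 1, 1, 1, 1]}}

```text
time_s: 11.25
ee_pos: [0.5473, -0.1765, 0.0683]
eef_rot: [-180.0, -0.1, 36.7]
wrist_force: [-8.6, 4.0, 19.8]
grip_width: 0.25
grasp_force: 62.9
```

```bash
python3 - <<'E'
from h import *
s=r.get_state();print(s['ee_pos'],s['eef_rot'],s['wrist_force'],s['moment'])
S=r.grab_frame('scene')
q=proj(S,[.547,-.177,.055]);x,y=int(q[0]-32),int(q[1]-24)
cv2.imwrite('pics/home.png',cv2.resize(S['pixels'][y:y+48,x:x+64,::-1],None,fx=10,fy=10,interpolation=2))
E
```

```text
[ 0.54734547 -0.1765448   0.06826545] [-1.79984474e+02 -5.27216542e-02  3.66658124e+01] [-8.60588451  3.95920435 19.76816842] [ 0.8652206   2.07814639 -0.00238923]
```

View pics/home.png

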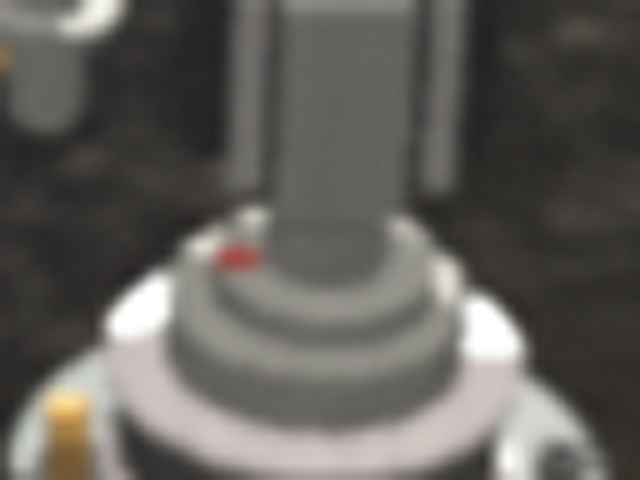

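The crop shows the collar at (325,290) flat on the hub face, the key out of sight and the red mark at (238,258). The press is about 22 N and the tool has stopped. I'll hold briefly to check it is stable.

{"fn": "drive_tool", "kwargs": {"travel": [[0, 0, 0], [0, 0, 0], [0, 0, 0], [0, 0, 0], [0, 0, 0]], "turn": [[0, 0, 0], [0, 0, 0], [0, 0, 0], [0, 0, 0], [0, 0, 0]], "grip": [1, 1, 1, 1, 1]}}

```text
time_s: 11.8
ee_pos: [0.5473, -0.1765, 0.0683]
eef_rot: [-180.0, -0.1, 36.7]
wrist_force: [-8.9, 3.6, 19.2]
grip_width: 0.25
grasp_force: 62.9
```

```bash
python3 - <<'E'
from h import *
s=r.get_state();print(s['ee_pos'],s['wrist_force'],s['grasp_force'])
if s['wrist_force'][2]>8: print(r.hand_in())
E
```

```text
[ 0.5473074  -0.1765307   0.06828482] [-8.87044253  3.55126541 19.20750229] 62.87288010120392
the job is handed in; nothing more can be done
None
```

The job is handed in at about 12 s with the shaft still gripped and pressed home at about 22 N: the key is in the keyway and the collar looks flush on the hub, though no verdict came back.

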